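# Feel for the hidden hole and pin the latch bar of a fixture

### The job

Lock the latch bar inside the grey fixture: take the locating pin with the square grip out of the wooden rack, put its tip through the slot in the fixture's cover and feel along the slot until it drops into the bar's hidden hole, then seat it fully home, its collar flat on the cover, and let go. Work gently: until it is home the pin must never push on the fixture with more than 30 N, down or sideways, and do not ram it home. Leave the round-grip pin in the rack and everything else where it is.

Things in the scene. Friction and masses are not known exactly. Their poses are not given: they have to be found in the camera images.
- fixture: grey steel housing 80 x 164 mm (x, y) with an aluminium cover plate, fixed to the worktop; origin under its centre at worktop level, z up, y along its long side. The cover's flat top is 52 mm above the worktop (screw heads 1 mm high at its corners). 26 mm long mounting feet at both y ends, under 15 mm high. Cover and slot walls are rigid.
- slot (a point): centre of the slot's mouth on the cover's top face; y runs along the slot, x across it, z up. The slot is 14 mm wide (x) and 60 mm long (y, so 30 mm either way), with straight upright walls 20 mm deep; it is open below towards the latch bar.
- bar_face (a point): point on the black latch bar's flat top, straight under the slot's centre, 22 mm below the cover's top; axes as slot. The bar closes the slot from below. It is sprung: sinks from about 2 N on, 1 mm per 1.2 N, at most 5 mm (about 8 N), then is solid; it cannot shift sideways.
- bar_middle (a point): same line, 9 mm deeper: the middle of the bar's 18 mm thickness. On the slot's centre line, at most 19 mm from here along y either way, one upright round hole 14 mm across, 1 mm chamfer, runs right through the bar; below it is room for the pin. Its place differs every time and cannot be made out from outside: only touch finds it.
- pin_grip (a point): middle of the dark square grip (20 x 20 mm, 44 mm high) of the pin to be used, 68 mm above its tip; axes square with the grip's faces, z up along the pin. Pin, 55 to 100 g: round steel shank 10 mm across, 42 mm long, tip bevelled to 5.6 mm over 3.5 mm; then a collar 26 mm across, 4 mm thick; then the grip. At the start it stands upright in one of the rack's two seats, collar on the rack's top, tip 8 mm above the worktop.
- pin_tip (a point): centre of the flat end of that pin's shank; z up along the pin. When the pin is home it lies 42 mm below the cover's top
- rack: wooden block 50 x 124 x 50 mm (x, y, z), fixed to the worktop; origin under its centre, z up. Two upright square seats 12.5 mm wide right through it, on its centre line 35 mm either side of the centre along y; one holds the square-grip pin, the other the round-grip pin.
- spare_grip (a point): the other pin, which stays in the rack: same shank (without the bevel) and collar, but a round knob 27 mm across on a neck; this point lies on its axis 68 mm above its tip, 76 mm above the worktop; its top stands 94 mm above the worktop
- chalk: red block 30 x 50 x 20 mm lying loose in front of fixture and rack, to be left alone; origin at its underside
- bolt_a: steel bolt 17 x 19 x 37 mm standing on its head, to be left alone; origin at its underside
- offcut_short: wooden offcut 45 x 120 x 45 mm beyond the rack, to its left, to be left alone; origin at its underside
- cutters: blue-handled side cutters 52 x 169 x 14 mm lying behind the rack, to be left alone; origin at its underside
There are look-alikes about, which are no part of the job. Leave any blue or purple look-alike of the part that bears pin_grip alone.

How it is judged:
By the outcome, as a careful person would: the job done as asked, in the order asked, and still so for the second after the job is handed in, with the robot touching nothing.
It also fails if it takes over 51 s, if anything falls off the work surface, if the arm or the gripper's body presses on something with over 40 N, if the wrist force passes 120 N, or if a joint passes its speed limit or range.

### The arm

A 7-joint arm with a two-finger parallel gripper is mounted at the origin on a cart in front of the work surface, level with it; the furniture and walls round the work are solid. World frame = base frame: x ahead of the robot, y to its left, z up, the work surface at z = 0. Lengths are in m, angles in rad, forces in N, time in s.
With the tool pointing down it reaches from about 0.35 to 0.9 m from the base axis. Payload 8.1 kg.
Tool frame: the origin (TCP) lies between the finger pads; the fingertips stand 8 mm ahead of it and the grasp point (between the pads) lies 11 mm behind it (arm.tcp_to_tips is the distance from the TCP to the fingertips, in m); z points along the fingers, x is the direction in which the jaws open and shut, and the axes are right-handed (so a half turn about z gives the same grasp; the last joint's range is limited). The gripper opens to 92 mm and grips with 3 to 60 N. Pads are 19 mm wide; open, the fingers measure 130 mm over their backs; the gripper's body (75 mm by 190 mm) begins 47 mm behind the grasp point.
Start: joints at [1.165, 0.434, 0.025, 1.573, -0.012, 1.134, -0.075], TCP at [0.186, -0.597, 0.235] pointing down, gripper open.
Joint ranges: [-2.62, 2.62], [-0.44, 2.09], [-1.27, 1.32], [0.08, 2.57], [-1.32, 4.46], [0.12, 2], [-2.74, 2.74]. Speed limits (rad/s): [2.22, 2.22, 3.01, 3.01, 3.14, 3.14, 3.14].

### API

Orientations are given as a rotation vector (axis times angle).
In Python, from cell import arm, eyes gives the robot as it stands.
- The arm moves only by the tool play_rows, never from a script. Its argument "rows" is a list of rows, each a list of 3 entries, a list of its own where there are three numbers: the shift along the tool's x, y, z each as a share of 50 cm, from -1 to 1, then the turn, a rotation vector about the tool's x, y, z each as a share of 60 degrees, from -1 to 1, then the opening, from -1 (shut) to 1 (fully open), so that 0 is half open. In form: [[[dx, dy, dz], [ax, ay, az], grip], ...]. A call has 1 to 10 rows; each row is the pose to reach, as a shift and turn from the pose commanded when the call began, along the tool's axes at that moment; what a row does not reach only later rows make up. A row lasts 1/10 s, in which the tool goes at most 50 mm and 8.59 degrees, less where a joint would pass 70% of its speed; a pose out of reach is approached as far as the arm can. A call with a number of a shift or a turn outside -1 to 1 is refused whole. A call with a gripper value outside its range is refused whole. The fingers move at their own pace and stop on an object; "newtons" is the grip in N (left out, the last holds). Time passes only in rows, so rows that repeat a pose let the fingers close. It gives the time, the measured TCP pose, the force and the opening at its end, in the units of the state.
- arm.observe(): the state, without advancing time (a new reading comes with each control period).
- eyes.get_image(name): name is "side" or "top"; returns (picture, depth): 420x560x3 uint8, red, green, blue; 420x560 float32, m along the optical axis (not along the pixel's ray), 0 where there is no reading.
- eyes.get_calibration(name): a dict with "intrinsics" (3x3 intrinsics, pixels), "R" (3x3) and "t" (3): a world point X has camera coordinates R X + t. Camera axes: x right, y down, z forward; pixel columns grow to the right and rows downward; lengths in m; the calibration is good to about 2 mm. A picture is of the moment at which its call begins. get_calibration takes no time and is no camera call.
- arm.sign_off(): hands the job in, once; it reports no verdict.
The state is a dict: "clock": time; "joints": joint angles; "dq": joint speeds; "joint_efforts": joint torques, N m; "position": TCP position; "ee_rot": TCP orientation; "force": force on the tool from outside, world axes, zero at the start; "ft_torque": the same for the moment, N m; "width": opening from 0.0 (shut) to 1.0 (fully open).
Only numpy, scipy, OpenCV 4.12 (cv2) and the standard library are available. Lean on these libraries where they do the work, as an engineer would, in place of code of your own. Each camera call takes 0.05 s, during which the arm holds its last target.

## Working session

There is one attempt and no reset: what is moved stays moved. The work goes in short steps, Python scripts to look and compute and a tool call to move; the robot and the scene stay as the last step left them, time stands still between calls to the robot, and variables do not carry over. Pictures are saved under pics/ and viewed, and the job is handed in when it is done.

Besides the shell and the picture viewer there is one more tool, called after ">>>" as name(argument=value, ...) on one line, values as JSON. play_rows: Moves the arm, as the interface text tells. Its arguments: {"type":"object","properties":{"rows":{"type":"array","items":{"type":"array"}},"newtons":{"type":"number"}},"required":["rows"]}

```bash
mkdir -p pics; ls; cat > h.py <<'E'
import numpy as np, cv2
from cell import arm, eyes
def grab(n):
    im,d=eyes.get_image(n); np.savez('pics/last_%s.npz'%n,im=im,d=d); return im,d
def cal(n):
    c=eyes.get_calibration(n); return np.array(c['intrinsics']),np.array(c['R']),np.array(c['t'])
def plane(n,uv,z):
    K,R,t=cal(n); uv=np.atleast_2d(uv).astype(float)
    r=np.linalg.inv(K)@np.vstack([uv.T,np.ones(len(uv))]); d=(R.T@r).T; o=-R.T@t
    return o+d*((z-o[2])/d[:,2])[:,None]
def cloud(n,d):
    K,R,t=cal(n); h,w=d.shape; u,v=np.meshgrid(np.arange(w),np.arange(h))
    p=np.stack([(u-K[0,2])/K[0,0]*d,(v-K[1,2])/K[1,1]*d,d],-1)
    return (p-t)@R
def proj(n,X):
    K,R,t=cal(n); p=(np.atleast_2d(X)@R.T+t)@K.T; return p[:,:2]/p[:,2:]
E
python3 - <<'E'
from h import *
print(arm.observe())
for n in('side','top'):
    im,d=grab(n); cv2.imwrite('pics/%s0.png'%n,im[:,:,::-1]); K,R,t=cal(n); print(n,K.round(1).tolist(),(-R.T@t).round(3),R.round(2).tolist())
E
```

```text
pics
{'clock': 0.0, 'joints': array([ 1.16538388,  0.43522808,  0.02498034,  1.57410872, -0.01160965,
        1.13398428, -0.07512493]), 'dq': array([-6.05947304e-04, -3.48485809e-05, -4.08220178e-05, -8.27087742e-05,
        2.58589557e-04,  8.40928259e-04,  4.49376978e-04]), 'joint_efforts': array([ 1.09378521e-03, -6.67838144e+01,  9.86136161e-01, -3.14457321e+01,
       -6.02897652e-02,  4.30510368e-02,  1.27698445e-04]), 'position': array([ 0.18617399, -0.59610173,  0.23393738]), 'ee_rot': array([-2.53032271e+00,  1.86061731e+00,  2.12407256e-03]), 'force': array([0.29028502, 0.57354656, 0.42490311]), 'ft_torque': array([ 0.0282757 , -0.02704236, -0.01747678]), 'width': 0.9990310083528439}
side [[502.1, 0.0, 279.9], [0.0, 502.1, 214.0], [0.0, 0.0, 1.0]] [0.03  0.99  0.534] [[-0.84, -0.55, 0.01], [-0.25, 0.36, -0.9], [0.49, -0.75, -0.44]]
top [[498.2, 0.0, 280.3], [0.0, 498.2, 205.7], [0.0, 0.0, 1.0]] [0.4   0.191 1.131] [[0.02, -1.0, -0.02], [-0.99, -0.01, -0.15], [0.15, 0.02, -0.99]]
```

View pics/side0.png

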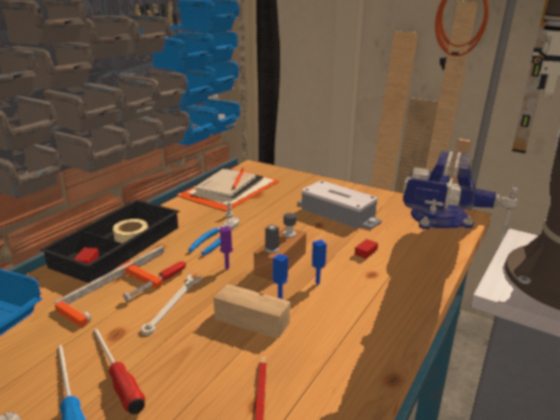

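View pics/top0.png

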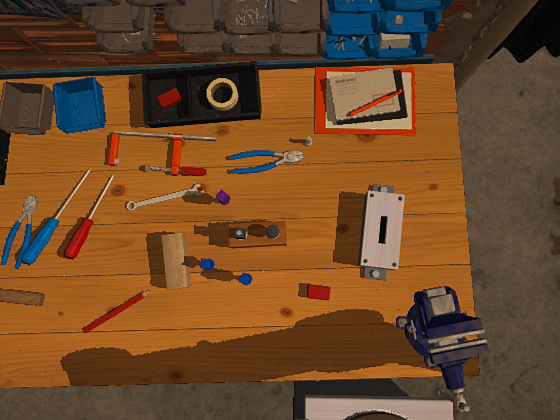

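```bash
python3 - <<'E'
from h import *
s=np.load('pics/last_side.npz');t=np.load('pics/last_top.npz')
def crop(im,x0,x1,y0,y1,f): return cv2.resize(im[y0:y1,x0:x1,::-1],None,fx=f,fy=f,interpolation=cv2.INTER_CUBIC)
a=crop(t['im'],150,300,180,300,5);cv2.imwrite('pics/c_top_rack.png',a)
cv2.imwrite('pics/c_top_fix.png',crop(t['im'],340,430,170,290,5))
cv2.imwrite('pics/c_side_rack.png',crop(s['im'],200,350,195,310,5))
for n,q in(('side',s),('top',t)):
    P=cloud(n,q['d'])
    for uv in ([(271,232),(290,218),(340,195)] if n=='side' else [(249,232),(272,232),(382,195),(382,262),(383,230),(200,260),(256,310)]):
        print(n,uv,P[uv[1],uv[0]].round(4))
E
```

```text
side (271, 232) [0.4914 0.3131 0.0951]
side (290, 218) [0.4955 0.2408 0.0931]
side (340, 195) [ 0.5131 -0.013   0.0451]
top (249, 232) [0.5033 0.2841 0.0526]
top (272, 232) [0.4998 0.2323 0.0957]
top (382, 195) [ 0.5879 -0.0048  0.0543]
top (382, 262) [ 0.4425 -0.0025  0.0546]
top (383, 230) [ 0.5138 -0.0103  0.0296]
top (200, 260) [ 0.4434  0.3989 -0.0034]
top (256, 310) [0.3344 0.2687 0.0014]
```

View pics/c_top_rack.png

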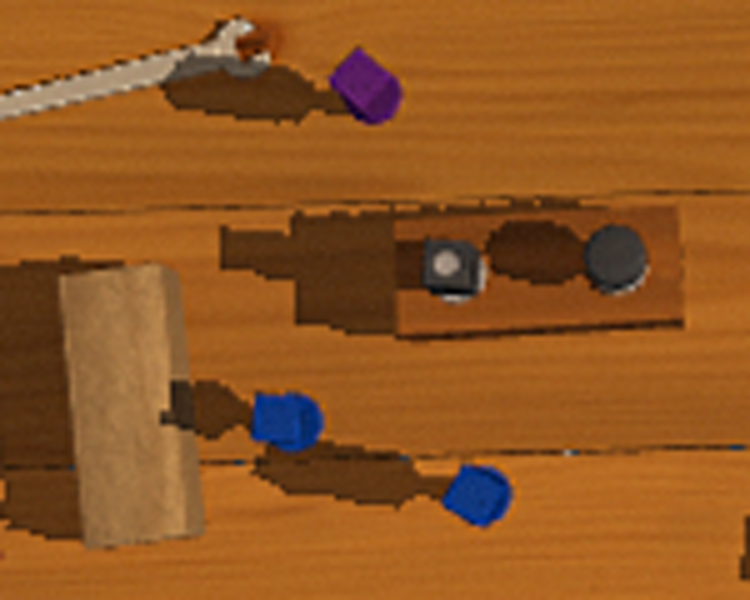

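View pics/c_top_fix.png

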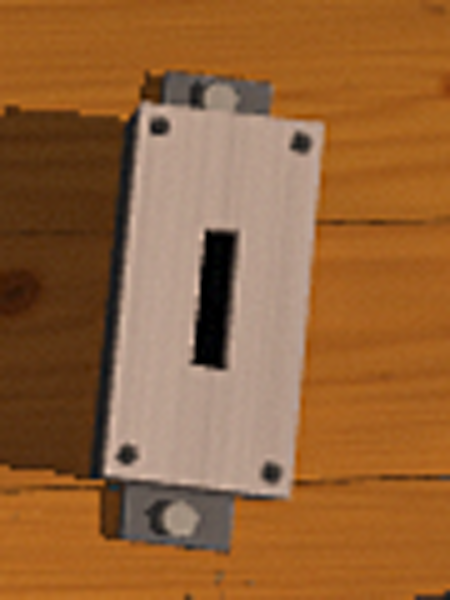

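View pics/c_side_rack.png

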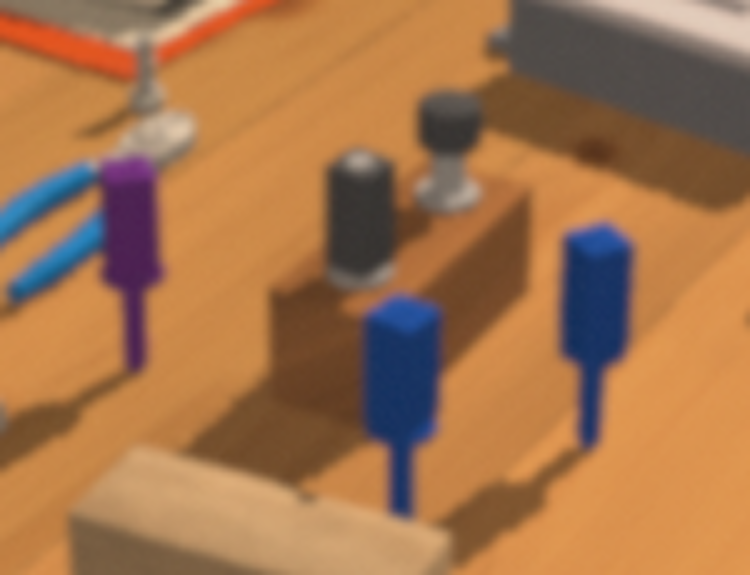

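```bash
cat > meas.py <<'E'
from h import *
def rect(pts):
    (c,wh,a)=cv2.minAreaRect(pts.astype(np.float32)); b=cv2.boxPoints((c,wh,a)); 
    e=b[1]-b[0],b[2]-b[1]; L=max(e,key=np.linalg.norm); ang=np.degrees(np.arctan2(L[1],L[0]))
    return np.round(c,4),np.round(sorted(wh),4),round(float((ang+90)%180-90),2)
if __name__=='__main__':
  for n in('top','side'):
    q=np.load('pics/last_%s.npz'%n); im,d=q['im'],q['d']; P=cloud(n,d); hsv=cv2.cvtColor(im,cv2.COLOR_RGB2HSV)
    X,Y,Z=P[...,0],P[...,1],P[...,2]; box=lambda x0,x1,y0,y1,z0,z1:(X>x0)&(X<x1)&(Y>y0)&(Y<y1)&(Z>z0)&(Z<z1)&(d>0)
    for nm,m in(('cover',box(.38,.65,-.08,.07,.046,.06)),('grip top',box(.45,.55,.27,.35,.09,.105)),('rack top',box(.44,.56,.18,.36,.045,.056)),('knob top',box(.45,.55,.2,.26,.085,.1))):
        m=cv2.morphologyEx(m.astype(np.uint8),cv2.MORPH_OPEN,np.ones((2,2)))
        l,lab,st,_=cv2.connectedComponentsWithStats(m); k=1+st[1:,4].argmax(); v,u=np.where(lab==k)
        cn=np.stack([u,v],1)
        h={'cover':.052,'grip top':.098,'rack top':.05,'knob top':.094}[nm]
        print(n,nm,len(u),'medz',np.median(Z[v,u]).round(4),'plane',rect(plane(n,cn,h)[:,:2]),'px',cn.min(0),cn.max(0), 'mean',plane(n,cn.mean(0),h).round(4))
    # slot: very dark within cover
    c=proj(n,[.515,-.008,.052])[0].astype(int); m=np.zeros(d.shape,np.uint8); w=35
    sl=np.s_[c[1]-w:c[1]+w,c[0]-w:c[0]+w]; m[sl]=(hsv[sl][...,2]<70)
    l,lab,st,_=cv2.connectedComponentsWithStats(m)
    for k in range(1,l):
        if st[k,4]>20:
            v,u=np.where(lab==k); print(n,'dark',st[k].tolist(),rect(plane(n,np.stack([u,v],1),.052)[:,:2]))
E
python3 meas.py
```

```text
top cover 2655 medz 0.0522 plane (array([ 0.5114, -0.0071]), array([0.081 , 0.1642]), -6.2) px [362 191] [405 270] mean [[ 0.5103 -0.0073  0.052 ]]
top grip top 95 medz 0.0981 plane (array([0.4956, 0.2988]), array([0.0188, 0.0208]), -89.27) px [235 229] [245 238] mean [[0.4959 0.2984 0.098 ]]
top rack top 1037 medz 0.0501 plane (array([0.4986, 0.264 ]), array([0.0502, 0.1239]), -86.05) px [230 222] [287 247] mean [[0.4977 0.2638 0.05  ]]
top knob top 126 medz 0.0937 plane (array([0.5   , 0.2293]), array([0.023 , 0.0252]), 0.89) px [268 226] [279 238] mean [[0.5007 0.229  0.094 ]]
top dark [358, 193, 10, 70, 173] (array([0.5172, 0.0386]), array([0.0058, 0.152 ]), -6.29)
top dark [379, 216, 8, 28, 164] (array([ 0.5131, -0.0049]), array([0.0129, 0.059 ]), -6.57)
side cover 1080 medz 0.0515 plane (array([0.5056, 0.0066]), array([0.0914, 0.1683]), -6.05) px [302 182] [377 211] mean [[0.5023 0.0077 0.052 ]]
side grip top 104 medz 0.0954 plane (array([0.4898, 0.3109]), array([0.0272, 0.03  ]), 88.37) px [265 226] [279 235] mean [[0.4898 0.3114 0.098 ]]
side rack top 639 medz 0.0498 plane (array([0.4944, 0.273 ]), array([0.0537, 0.1299]), -86.57) px [254 228] [306 260] mean [[0.4913 0.2769 0.05  ]]
side knob top 102 medz 0.0913 plane (array([0.4946, 0.2422]), array([0.0236, 0.0354]), -57.04) px [284 214] [296 222] mean [[0.4938 0.244  0.094 ]]
```

```bash
python3 - <<'E'
from h import *
q=np.load('pics/last_side.npz'); im=q['im'][:,:,::-1].copy()
F=4
out=[]
def rc(c,sx,sy,a,z):
    a=np.radians(a);R=np.array([[np.cos(a),-np.sin(a)],[np.sin(a),np.cos(a)]])
    return [[*(np.array(c)+R@np.array([i*sx/2,j*sy/2])),z] for i,j in((-1,-1),(1,-1),(1,1),(-1,1))]
x0,y0,x1,y1=230,170,390,290
b=cv2.resize(im[y0:y1,x0:x1],None,fx=5,fy=5,interpolation=cv2.INTER_CUBIC)
for r,col in((rc((.5114,-.0071),.164,.080,-6.2,.052),(0,255,0)),(rc((.5131,-.0049),.060,.014,-6.4,.052),(0,0,255)),(rc((.4986,.264),.124,.05,-86.05,.05),(0,255,0)),(rc((.4957,.2988),.02,.02,-86.05,.098),(0,255,255)),(rc((.4957,.2988),.02,.02,-86.05,.054),(0,255,255))):
    p=(proj('side',np.array(r))-[x0,y0]+.5)*5-.5
    cv2.polylines(b,[p.round().astype(int)],True,col,1)
cv2.imwrite('pics/ov.png',b)
E
```

```text
(no output)
```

View pics/ov.png

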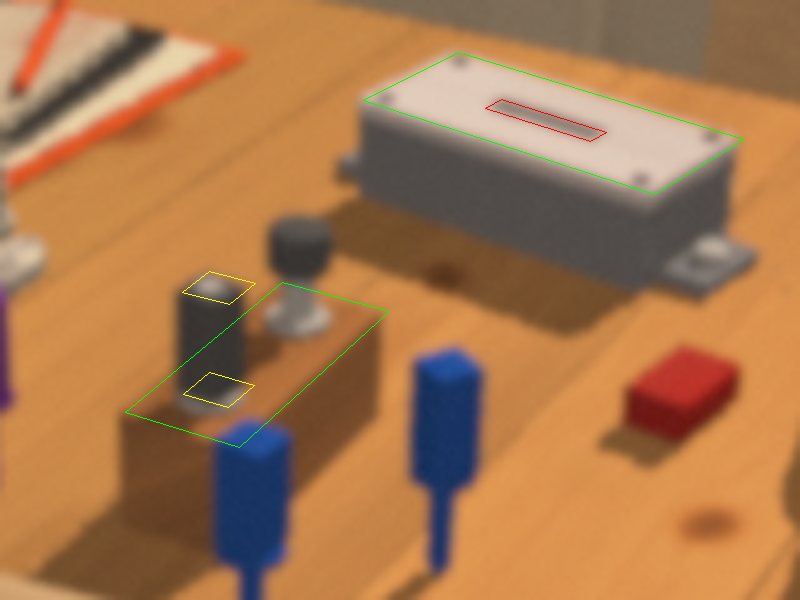

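```bash
cat >> h.py <<'E'
from scipy.spatial.transform import Rotation as Ro
def down(yaw_deg):
    a=np.radians(yaw_deg); x=np.array([np.cos(a),np.sin(a),0]); z=np.array([0,0,-1.]); return Ro.from_matrix(np.stack([x,np.cross(z,x),z],1))
def row(p,R,p0=None,R0=None):
    s=arm.observe(); p0=s['position'] if p0 is None else p0; R0=Ro.from_rotvec(s['ee_rot']) if R0 is None else R0
    return (R0.inv().apply(np.array(p)-p0)/.5).round(4).tolist(),((R0.inv()*R).as_rotvec()/np.radians(60)).round(4).tolist()
E
python3 - <<'E'
from h import *
q=np.load('pics/last_top.npz'); P=cloud('top',q['d'])[270:420,390:500].reshape(-1,3)
m=P[:,2]>.03; print('vise',P[m].min(0),P[m].max(0), np.percentile(P[m],99,axis=0))
s=arm.observe(); R0=Ro.from_rotvec(s['ee_rot']);print(R0.as_matrix().round(3))
print(row([.42,-.2,.36],down(-40)))
E
```

```text
vise [ 0.14576055 -0.18550268  0.03002905] [0.39956906 0.19106497 1.13065712] [0.39956906 0.19106497 1.13065712]
[[ 0.298 -0.955 -0.001]
 [-0.955 -0.298  0.001]
 [-0.001  0.    -1.   ]]
([-0.6172, -0.6825, -0.2512], [-0.0003, 0.0013, -0.5442])
```

>>> play_rows(rows=[[[-0.05,-0.06,-0.2],[0,0,0],1],[[-0.1,-0.1,-0.25],[0,0,-0.1],1],[[-0.617,-0.682,-0.251],[0,0,-0.544],1],[[-0.617,-0.682,-0.251],[0,0,-0.544],1],[[-0.617,-0.682,-0.251],[0,0,-0.544],1],[[-0.617,-0.682,-0.251],[0,0,-0.544],1],[[-0.617,-0.682,-0.251],[0,0,-0.544],0.3],[[-0.617,-0.682,-0.251],[0,0,-0.544],0.0],[[-0.617,-0.682,-0.251],[0,0,-0.544],0.0],[[-0.617,-0.682,-0.251],[0,0,-0.544],0.0]])

```text
clock: 1.1
position: [0.4123, -0.2119, 0.359]
ee_rot: [2.952, -1.075, -0.0]
force: [2.2, -0.3, 0.2]
width: 0.699
```

```bash
python3 - <<'E'
from h import *
print(arm.observe()['position'],row([.4957,.2988,.2],down(3.95),np.array([.42,-.2,.36]),down(-40)))
E
```

```text
[ 0.41232094 -0.21187221  0.35897026] ([-0.5253, -0.8615, 0.32], [0.0, 0.0, -0.7325])
```

>>> play_rows(rows=[[[-0.525,-0.861,0.1],[0,0,-0.732],0],[[-0.525,-0.861,0.32],[0,0,-0.732],0],[[-0.525,-0.861,0.32],[0,0,-0.732],0],[[-0.525,-0.861,0.32],[0,0,-0.732],0],[[-0.525,-0.861,0.32],[0,0,-0.732],0],[[-0.525,-0.861,0.32],[0,0,-0.732],0],[[-0.525,-0.861,0.32],[0,0,-0.732],0],[[-0.525,-0.861,0.32],[0,0,-0.732],0],[[-0.525,-0.861,0.32],[0,0,-0.732],0],[[-0.525,-0.861,0.32],[0,0,-0.732],0]])

```text
clock: 2.1
position: [0.4834, 0.258, 0.2075]
ee_rot: [3.139, 0.106, -0.001]
force: [0.5, 0.3, 0.8]
width: 0.504
```

```bash
python3 - <<'E'
from h import *
s=arm.observe()
print(s, row([.4957,.2988,.13],down(3.95)))
im,d=grab('side'); cv2.imwrite('pics/s1.png',cv2.resize(im[120:300,180:400,::-1],None,fx=3.5,fy=3.3))
E
```

```text
{'clock': 2.1, 'joints': array([-0.08222824,  0.42535617, -0.6884511 ,  1.75612767,  0.30377587,
        1.06952298, -0.80750314]), 'dq': array([-0.96040906,  0.61629188,  0.10120577, -0.42013637,  0.4126096 ,
       -0.06299568, -0.96677308]), 'joint_efforts': array([  4.46931794, -62.66025066, -10.96606046, -25.78322232,
        -1.25278976,   0.13219146,   1.82355903]), 'position': array([0.48341004, 0.2580151 , 0.20751399]), 'ee_rot': array([ 3.13932006e+00,  1.06032561e-01, -5.23029860e-04]), 'force': array([0.47535595, 0.34155291, 0.78268505]), 'ft_torque': array([-0.04840334, -0.14921314,  0.01974796]), 'width': 0.5042325643173343} ([0.0301, -0.0798, 0.155], [0.0004, 0.0003, -0.0014])
```

View pics/s1.png

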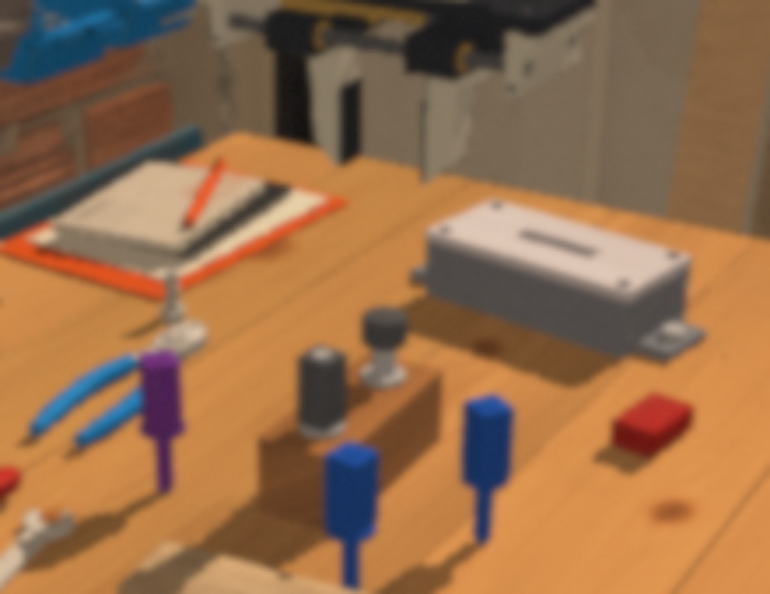

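>>> play_rows(rows=[[[0,0,0],[0,0,0],0],[[0,0,0],[0,0,0],0],[[0,0,0],[0,0,0],0]])

```text
clock: 2.45
position: [0.4838, 0.255, 0.2087]
ee_rot: [3.139, 0.104, 0.0]
force: [0.2, 0.1, 0.6]
width: 0.504
```

```bash
python3 - <<'E'
from h import *
s=arm.observe()
print(s['position'],s['dq'].round(3),s['force'], row([.4957,.2988,.072],down(3.95)))
E
```

```text
[0.48378535 0.25496041 0.20870191] [ 0.011 -0.008 -0.002 -0.001  0.    -0.002 -0.002] [0.19315008 0.06720607 0.60633736] ([0.0295, -0.0862, 0.2733], [0.0009, -0.0002, -0.0026])
```

>>> play_rows(rows=[[[0.0295,-0.0862,0.0],[0,0,-0.0026],0],[[0.0295,-0.0862,0.05],[0,0,-0.0026],0],[[0.0295,-0.0862,0.12],[0,0,-0.0026],0],[[0.0295,-0.0862,0.16],[0,0,-0.0026],0],[[0.0295,-0.0862,0.16],[0,0,-0.0026],0]])

```text
clock: 2.95
position: [0.4946, 0.2974, 0.1264]
ee_rot: [3.137, 0.108, -0.005]
force: [0.5, 0.3, 0.6]
width: 0.494
```

```bash
python3 - <<'E'
from h import *
s=arm.observe()
print(s['position'],s['force'], row([.4957,.2988,.069],down(3.95)))
im,d=grab('side'); cv2.imwrite('pics/s2.png',cv2.resize(im[160:280,210:350,::-1],None,fx=5,fy=5))
im,d=grab('top'); cv2.imwrite('pics/t2.png',cv2.resize(im[160:300,180:330,::-1],None,fx=4,fy=4))
E
```

```text
[0.49461312 0.29744704 0.12639946] [0.46814227 0.28038736 0.6427944 ] ([0.0027, -0.0029, 0.1148], [0.0029, 0.0032, -0.0004])
```

View pics/s2.png

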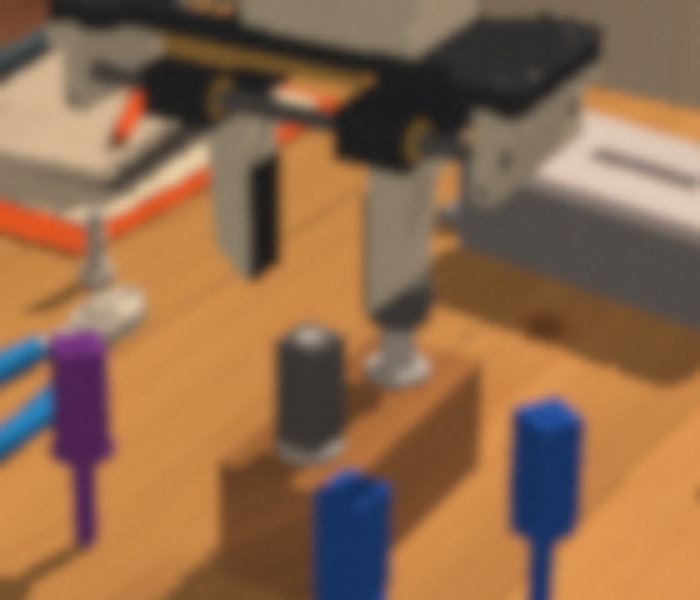

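>>> play_rows(rows=[[[0.0027,-0.0029,0.04],[0.003,0.003,0],0],[[0.0027,-0.0029,0.08],[0.003,0.003,0],0],[[0.0027,-0.0029,0.11],[0.003,0.003,0],0],[[0.0027,-0.0029,0.115],[0.003,0.003,0],0],[[0.0027,-0.0029,0.115],[0.003,0.003,0],0]])

```text
clock: 3.55
position: [0.4968, 0.3021, 0.0717]
ee_rot: [-3.136, -0.111, -0.005]
force: [0.2, 0.4, 0.4]
width: 0.502
```

```bash
python3 - <<'E'
from h import *
s=arm.observe()
print(s['position'],s['force'], s['width'],row([.4957,.2988,.069],down(3.95)))
im,d=grab('side'); cv2.imwrite('pics/s3.png',cv2.resize(im[160:280,210:350,::-1],None,fx=5,fy=5))
E
```

```text
[0.49676767 0.30205464 0.0716613 ] [0.1538133  0.35808519 0.41157996] 0.5024071113947256 ([-0.0026, 0.0064, 0.0053], [-0.0032, -0.0034, 0.0016])
```

View pics/s3.png

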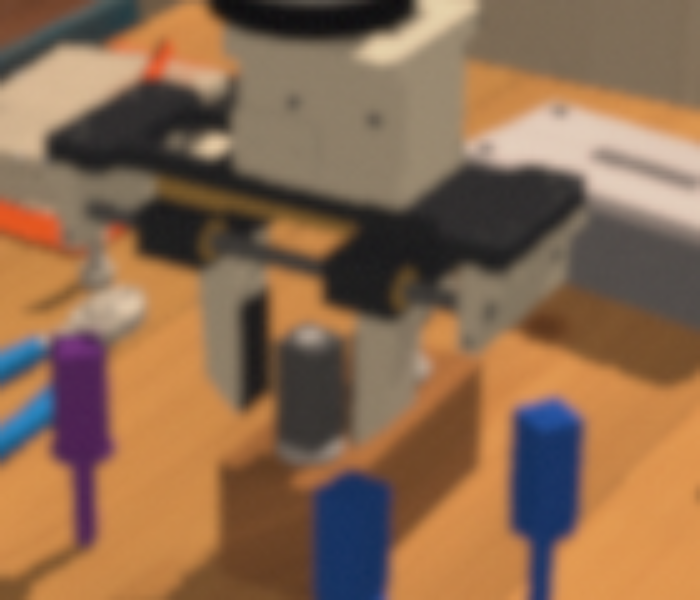

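>>> play_rows(rows=[[[0,0,0],[0,0,0],0],[[0,0,0],[0,0,0],0]])

```text
clock: 3.8
position: [0.4968, 0.3023, 0.0719]
ee_rot: [-3.136, -0.111, -0.006]
force: [0.4, -0.6, -0.6]
width: 0.501
```

```bash
python3 - <<'E'
from h import *
s=arm.observe()
print(s['position'],s['force'], s['dq'].round(3),row([.4957,.2988,.069],down(3.95)))
E
```

```text
[0.49683338 0.30232287 0.07188408] [ 0.3958836  -0.60247628 -0.62320987] [-0.     0.005  0.002  0.003 -0.001 -0.003 -0.   ] ([-0.0028, 0.0069, 0.0057], [-0.0036, -0.0041, 0.0018])
```

>>> play_rows(rows=[[[-0.0028,0.0069,0.0057],[-0.0036,-0.004,0.0018],0],[[-0.0028,0.0069,0.0057],[-0.0036,-0.004,0.0018],-0.3],[[-0.0028,0.0069,0.0057],[-0.0036,-0.004,0.0018],-0.6],[[-0.0028,0.0069,0.0057],[-0.0036,-0.004,0.0018],-1],[[-0.0028,0.0069,0.0057],[-0.0036,-0.004,0.0018],-1],[[-0.0028,0.0069,0.0057],[-0.0036,-0.004,0.0018],-1]], newtons=30)

```text
clock: 4.4
position: [0.4957, 0.2986, 0.0683]
ee_rot: [3.139, 0.108, -0.001]
force: [1.4, 1.2, -0.3]
width: 0.22
```

```bash
python3 - <<'E'
from h import *
s=arm.observe()
print(s['position'],s['force'],s['width']*92, s['dq'].round(3))
E
```

```text
[0.49567066 0.29862536 0.06829694] [ 1.37755452  1.21073999 -0.28872507] 20.26909290454006 [ 0.    -0.002 -0.001 -0.     0.001  0.001 -0.001]
```

>>> play_rows(rows=[[[0,0,-0.01],[0,0,0],-1],[[0,0,-0.04],[0,0,0],-1],[[0,0,-0.08],[0,0,0],-1],[[0,0,-0.14],[0,0,0],-1],[[0,0,-0.22],[0,0,0],-1],[[0,0,-0.22],[0,0,0],-1],[[0,0,-0.22],[0,0,0],-1]], newtons=45)

```text
clock: 5.1
position: [0.4954, 0.2988, 0.1795]
ee_rot: [-3.14, -0.108, -0.001]
force: [-0.2, -0.1, -1.2]
width: 0.219
```

```bash
python3 - <<'E'
from h import *
s=arm.observe()
print(s['position'],s['force'],s['width']*92, s['dq'].round(3))
for y in(-6.4,):
  print(row([.5131,.15,.178],down(-6.4)),row([.5131,-.0049,.135],down(-6.4)))
im,d=grab('side'); cv2.imwrite('pics/s4.png',cv2.resize(im[120:280,190:370,::-1],None,fx=4,fy=3.5))
E
```

```text
[0.49543119 0.29880611 0.1795032 ] [-0.2333451  -0.12198332 -1.23526876] 20.165357367924088 [-0.006  0.029  0.02   0.035  0.007 -0.011 -0.003]
([0.0147, 0.2993, 0.003], [-0.0, -0.0005, 0.1726]) ([-0.0067, 0.6084, 0.089], [-0.0, -0.0005, 0.1726])
```

View pics/s4.png

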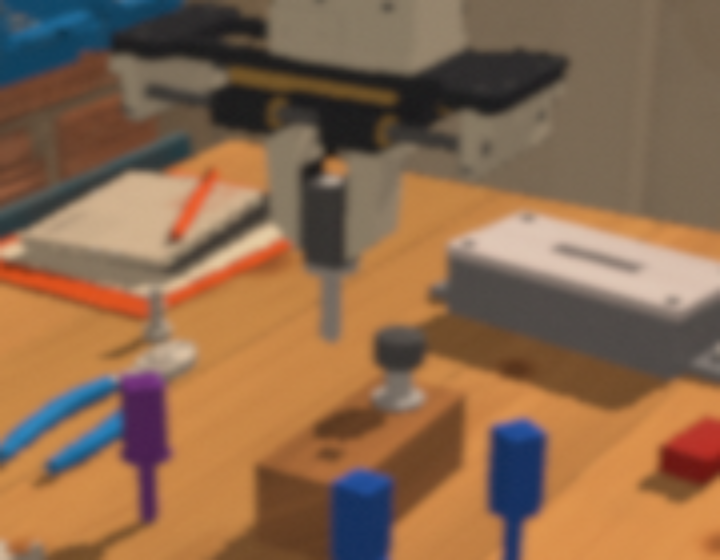

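```bash
python3 - <<'E'
from h import *
f=lambda a:plane('top',np.array(a)/5+[340-.4,170-.4],.052)
print(f([[205,230],[238,230],[193,365],[227,368]]).round(4),f([[205,230],[238,230],[193,365],[227,368]]).mean(0))
c=f([[143,100],[325,122],[290,497],[103,477]]);print(c.round(4),c.mean(0))
q=np.load('pics/last_top.npz')
print(q['im'][229,374:394].mean(1).round())
q=np.load('pics/last_side.npz')
E
```

```text
[[ 0.5429 -0.0015  0.052 ]
 [ 0.543  -0.0158  0.052 ]
 [ 0.4841  0.0045  0.052 ]
 [ 0.483  -0.0101  0.052 ]] [ 0.5132414  -0.00571361  0.052     ]
[[ 0.6     0.0247  0.052 ]
 [ 0.5911 -0.0545  0.052 ]
 [ 0.4282 -0.036   0.052 ]
 [ 0.4355  0.0436  0.052 ]] [ 0.51370686 -0.00552945  0.052     ]
[205. 209. 206. 206. 208. 175.   0.   3.   6.   2.   3.  29. 126. 221.
 206. 206. 204. 205. 202. 202.]
```

>>> play_rows(rows=[[[0.0147,0.1,0],[0,0,0.08],-1],[[0.0147,0.2,0],[0,0,0.17],-1],[[0.0,0.3,0],[0,0,0.1726],-1],[[-0.0067,0.4,0.02],[0,0,0.1726],-1],[[-0.0067,0.5,0.04],[0,0,0.1726],-1],[[-0.0067,0.58,0.05],[0,0,0.1726],-1],[[-0.0067,0.608,0.06],[0,0,0.1726],-1],[[-0.0067,0.608,0.06],[0,0,0.1726],-1]])

```text
clock: 5.95
position: [0.5117, -0.0079, 0.1466]
ee_rot: [3.134, -0.183, -0.007]
force: [-0.6, 0.7, -1.1]
width: 0.218
```

```bash
python3 - <<'E'
from h import *
s=arm.observe()
print(s['position'],s['dq'].round(3),row([.4934,-.0035,.124],down(-6.2)))
E
```

```text
[ 0.51165996 -0.00792764  0.14659045] [-0.054 -0.013 -0.061 -0.017 -0.02   0.006 -0.034] ([-0.0371, -0.0047, 0.0453], [0.002, 0.0044, -0.0078])
```

>>> play_rows(rows=[[[-0.0371,-0.0047,0.0],[0.002,0.004,-0.0078],-1],[[-0.0371,-0.0047,0.02],[0.002,0.004,-0.0078],-1],[[-0.0371,-0.0047,0.04],[0.002,0.004,-0.0078],-1],[[-0.0371,-0.0047,0.04],[0.002,0.004,-0.0078],-1],[[-0.0371,-0.0047,0.04],[0.002,0.004,-0.0078],-1]])

```text
clock: 6.45
position: [0.4949, 0.0001, 0.128]
ee_rot: [-3.136, 0.161, -0.004]
force: [0.2, -0.0, -0.6]
width: 0.22
```

```bash
python3 - <<'E'
from h import *
s=arm.observe()
print(s['position'],s['force'],s['ft_torque'],s['dq'].round(3),row([.4934,-.0035,.124],down(-6.2)))
im,d=grab('side'); x0,y0=290,140
b=cv2.resize(im[y0:y0+80,x0:x0+100,::-1],None,fx=7,fy=7,interpolation=cv2.INTER_CUBIC)
cv2.imwrite('pics/s5.png',b)
R=Ro.from_rotvec(s['ee_rot']); tip=s['position']+R.apply([0,0,.0603]); print('tip',tip,proj('side',tip),(proj('side',tip)-[x0,y0])*7+3, ((proj('side',[.4934,-.0035,.052]))-[x0,y0])*7+3)
E
```

```text
[4.94917419e-01 1.03905157e-04 1.28028421e-01] [ 0.16055523 -0.04493376 -0.60904503] [ 0.00601056 -0.14348264 -0.02748882] [ 0.009 -0.008 -0.001 -0.009 -0.001  0.002  0.003] ([-0.0023, 0.0075, 0.008], [-0.0015, -0.0023, 0.0053])
tip [4.95072648e-01 1.84421423e-04 6.77286748e-02] [[344.84534718 189.83163841]] [[386.91743024 351.82146885]] [[393.27451927 392.18069893]]
```

View pics/s5.png

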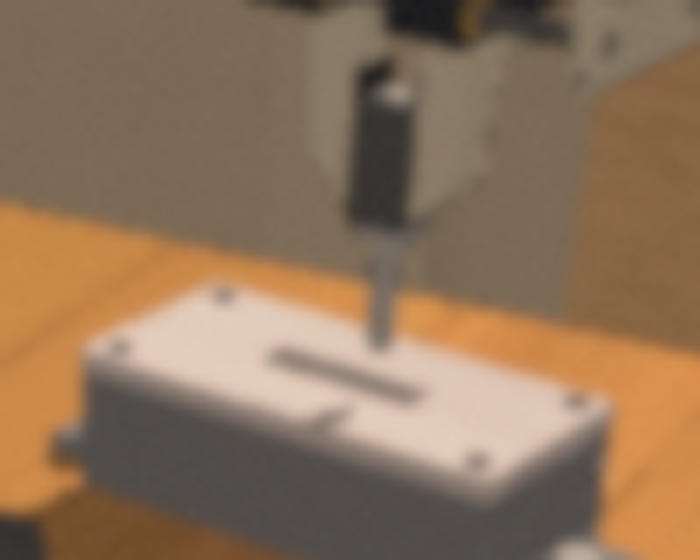

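```bash
python3 - <<'E'
from h import *
x0,y0=290,140
print((proj('side',[[.5133,-.0057,.052],[.5133-.0298,-.0057+.0032,.052],[.5133+.0298,-.0057-.0032,.052]])-[x0,y0])*7+3)
im=np.load('pics/last_side.npz')['im'][:,:,:].mean(2)
sub=cv2.resize(im[y0:y0+80,x0:x0+100].astype(np.float32),None,fx=7,fy=7,interpolation=cv2.INTER_CUBIC)
m=(sub<135).astype(np.uint8); m[:330]=0; m[415:]=0; m[:,:240]=0; m[:,460:]=0
n,lab,st,ce=cv2.connectedComponentsWithStats(m); print(st[1:],ce[1:])
d=np.load('pics/last_side.npz')
E
```

```text
[[343.68744696 376.57770083]
 [418.42614893 399.96057388]
 [271.04403437 353.85036345]]
[[370 330  24  16 264]
 [299 362   5   2   8]
 [346 375  15   6  42]
 [369 383  11   5  34]
 [240 409  18   6  65]] [[380.81060606 336.06060606]
 [300.625      362.625     ]
 [352.80952381 377.57142857]
 [373.76470588 384.61764706]
 [246.4        412.38461538]]
```

```bash
python3 - <<'E'
from h import *
print(row([.4933,-.0045,.118],down(-6.2)))
E
```

```text
([-0.0028, 0.0093, 0.0206], [-0.0015, -0.0029, 0.005])
```

>>> play_rows(rows=[[[-0.0028,0.0093,0.01],[-0.0015,-0.0029,0.005],-1],[[-0.0028,0.0093,0.0206],[-0.0015,-0.0029,0.005],-1],[[-0.0028,0.0093,0.0206],[-0.0015,-0.0029,0.005],-1],[[-0.0028,0.0093,0.0206],[-0.0015,-0.0029,0.005],-1]])

```text
clock: 6.9
position: [0.4929, -0.0051, 0.1179]
ee_rot: [3.137, -0.171, -0.0]
force: [-0.4, -0.4, -1.1]
width: 0.218
```

```bash
python3 - <<'E'
from h import *
s=arm.observe()
print(s['position'],s['force'],s['ft_torque'],s['dq'].round(3),row([.4933,-.0045,.112],down(-6.2)))
im,d=grab('side'); x0,y0=290,140
b=cv2.resize(im[y0:y0+80,x0:x0+100,::-1],None,fx=7,fy=7,interpolation=cv2.INTER_CUBIC)
cv2.imwrite('pics/s6.png',b)
im,d=grab('top'); cv2.imwrite('pics/t6.png',cv2.resize(im[150:290,310:450,::-1],None,fx=4,fy=4))
E
```

```text
[ 0.49286653 -0.00512436  0.11794069] [-0.4187578  -0.38172912 -1.14326093] [-0.05839617 -0.1859776   0.024119  ] [ 0.    -0.005 -0.003 -0.005 -0.002  0.003 -0.   ] ([0.0007, -0.0013, 0.0119], [0.0003, 0.0001, -0.0007])
```

View pics/s6.png

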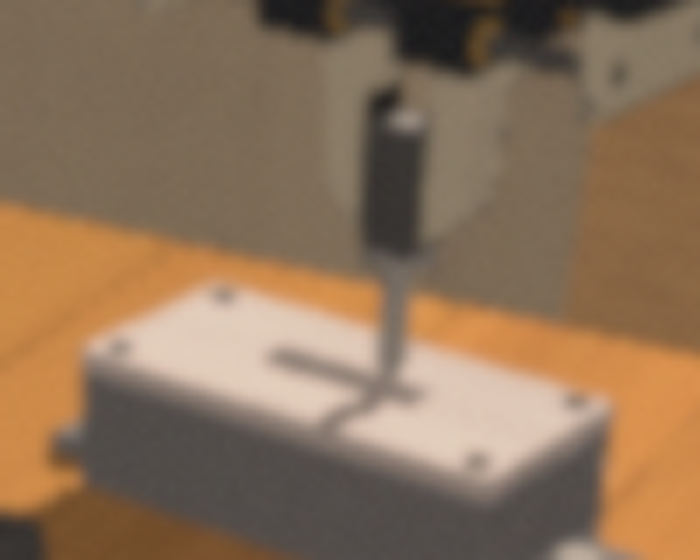

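View pics/t6.png

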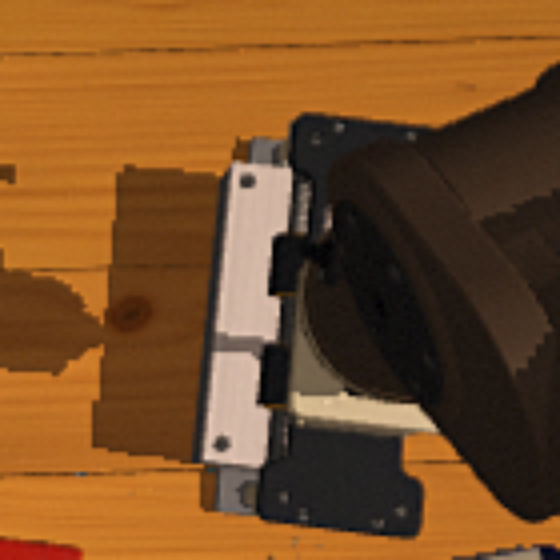

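>>> play_rows(rows=[[[0.0007,-0.0006,0.004],[0,0,0],-1],[[0.0007,-0.0006,0.008],[0,0,0],-1],[[0.0007,-0.0006,0.011],[0,0,0],-1],[[0.0007,-0.0006,0.014],[0,0,0],-1],[[0.0007,-0.0006,0.016],[0,0,0],-1],[[0.0007,-0.0006,0.016],[0,0,0],-1]])

```text
clock: 7.6
position: [0.4932, -0.0048, 0.1099]
ee_rot: [3.137, -0.171, -0.0]
force: [-0.6, 0.2, -0.2]
width: 0.218
```

```bash
cat > st.py <<'E'
from h import *
s=arm.observe(); c=np.array([.5133,-.0057]); a=np.radians(-6.2); d=np.array([np.cos(a),np.sin(a)]); n=np.array([-d[1],d[0]])
p=s['position']; f=s['force']
print('t',round(s['clock'],2),'pos',(p*1e3).round(2),'s,n mm',((p[:2]-c)@d*1e3).round(2),((p[:2]-c)@n*1e3).round(2),'tipz',round((p[2]-.0603)*1e3,2),'F s,n,z',(f[:2]@d).round(2),(f[:2]@n).round(2),f[2].round(2),'T',s['ft_torque'].round(2),'dq',abs(s['dq']).max().round(3), 'tilt',(row(p,down(-6.2))[1]),'w',(s['width']*92).round(2))
E
python3 st.py
```

```text
Traceback (most recent call last):
  File "st.py", line 4, in <module>
    print('t',round(s['clock'],2),'pos',(p*1e3).round(2),'s,n mm',((p[:2]-c)@d*1e3).round(2),((p[:2]-c)@n*1e3).round(2),'tipz',round((p[2]-.0603)*1e3,2),'F s,n,z',(f[:2]@d).round(2),(f[:2]@n).round(2),f[2].round(2),'T',s['ft_torque'].round(2),'dq',abs(s['dq']).max().round(3), 'tilt',(row(p,down(-6.2))[1]),'w',(s['width']*92).round(2))
                                                                                                                                                                                                                                                                                                                       ^^^^^^^^^^^^^^^^^^^^^
AttributeError: 'float' object has no attribute 'round'
```

>>> play_rows(rows=[[[0,0,0.003],[0,0,0],-1],[[0,0,0.006],[0,0,0],-1],[[0,0,0.009],[0,0,0],-1],[[0,0,0.012],[0,0,0],-1],[[0,0,0.012],[0,0,0],-1]])

```text
clock: 8.1
position: [0.4932, -0.0048, 0.1038]
ee_rot: [3.137, -0.171, -0.0]
force: [0.3, -0.1, -1.1]
width: 0.216
```

```bash
sed -i "s/(s\['width'\]\*92).round(2)/round(s['width']*92,2)/; s/abs(s\['dq'\]).max().round(3)/round(float(abs(s['dq']).max()),3)/" st.py; python3 st.py
```

```text
t 8.1 pos [493.19  -4.82 103.84] s,n mm -20.09 -1.29 tipz 43.54 F s,n,z 0.29 -0.08 -1.11 T [-0.02 -0.16  0.01] dq 0.008 tilt [0.0003, 0.0002, -0.0005] w 19.9
```

>>> play_rows(rows=[[[0,0,0.004],[0,0,0],-1],[[0,0,0.008],[0,0,0],-1],[[0,0,0.012],[0,0,0],-1],[[0,0,0.016],[0,0,0],-1],[[0,0,0.019],[0,0,0],-1],[[0,0,0.019],[0,0,0],-1]])

```text
clock: 8.7
position: [0.4932, -0.0048, 0.0944]
ee_rot: [3.137, -0.171, -0.0]
force: [0.6, 0.4, -1.7]
width: 0.219
```

```bash
python3 st.py
```

```text
t 8.7 pos [493.2   -4.83  94.36] s,n mm -20.07 -1.31 tipz 34.06 F s,n,z 0.52 0.41 -1.72 T [-0.05 -0.16  0.02] dq 0.005 tilt [0.0003, 0.0002, -0.0006] w 20.1
```

>>> play_rows(rows=[[[0,-0.001,0],[0,0,0],-1],[[0,-0.002,0],[0,0,0],-1],[[0,-0.003,0],[0,0,0],-1],[[0,-0.004,0],[0,0,0],-1],[[0,-0.004,0],[0,0,0],-1]])

```text
clock: 9.2
position: [0.4935, -0.0035, 0.0946]
ee_rot: [3.136, -0.172, 0.0]
force: [-1.0, -4.0, 0.2]
width: 0.221
```

```bash
python3 st.py
```

```text
t 9.2 pos [493.48  -3.54  94.61] s,n mm -19.94 0.0 tipz 34.31 F s,n,z -0.6 -4.05 0.25 T [-1.1  -0.03  0.01] dq 0.002 tilt [0.0012, -0.0001, -0.0011] w 20.37
```

>>> play_rows(rows=[[[0,0.003,0],[0,0,0],-1],[[0,0.006,0],[0,0,0],-1],[[0,0.007,0],[0,0,0],-1],[[0,0.0085,0],[0,0,0],-1],[[0,0.01,0],[0,0,0],-1],[[0,0.01,0],[0,0,0],-1]])

```text
clock: 9.8
position: [0.493, -0.0078, 0.0946]
ee_rot: [3.137, -0.171, 0.0]
force: [0.2, 0.5, -0.4]
width: 0.221
```

```bash
python3 st.py
```

```text
t 9.8 pos [493.02  -7.84  94.58] s,n mm -19.93 -4.32 tipz 34.28 F s,n,z 0.16 0.53 -0.4 T [ 0.02 -0.08 -0.07] dq 0.002 tilt [0.0002, -0.0002, -0.0007] w 20.34
```

>>> play_rows(rows=[[[0,-0.0042,0],[0,0,0],-1],[[0,-0.0042,0.004],[0,0,0],-1],[[0,-0.0042,0.007],[0,0,0],-1],[[0,-0.0042,0.01],[0,0,0],-1],[[0,-0.0042,0.012],[0,0,0],-1],[[0,-0.0042,0.014],[0,0,0],-1],[[0,-0.0042,0.014],[0,0,0],-1]])

```text
clock: 10.5
position: [0.4933, -0.0057, 0.0877]
ee_rot: [3.137, -0.171, 0.001]
force: [-0.5, 0.2, 3.1]
width: 0.215
```

```bash
python3 st.py
```

```text
t 10.5 pos [493.3   -5.67  87.68] s,n mm -19.88 -2.13 tipz 27.38 F s,n,z -0.48 0.1 3.05 T [0.02 0.26 0.03] dq 0.003 tilt [0.0003, -0.0003, -0.0006] w 19.78
```

>>> play_rows(rows=[[[0,0,0.002],[0,0,0],-1],[[0.002,0,0.002],[0,0,0],-1],[[0.004,0,0.002],[0,0,0],-1],[[0.006,0,0.002],[0,0,0],-1]])

```text
clock: 10.9
position: [0.4953, -0.006, 0.0864]
ee_rot: [3.136, -0.171, -0.002]
force: [-4.2, 0.6, 5.7]
width: 0.217
```

```bash
python3 st.py
```

```text
t 10.9 pos [495.31  -6.    86.4 ] s,n mm -17.86 -2.24 tipz 26.1 F s,n,z -4.19 0.14 5.68 T [0.11 0.98 0.01] dq 0.022 tilt [0.0007, 0.0015, -0.0004] w 19.98
```

>>> play_rows(rows=[[[0.002,0,0],[0,0,0],-1],[[0.004,0,0],[0,0,0],-1],[[0.006,0,0],[0,0,0],-1]])

```text
clock: 11.2
position: [0.4983, -0.0063, 0.0864]
ee_rot: [3.136, -0.171, -0.002]
force: [-3.9, -0.2, 6.2]
width: 0.218
```

```bash
python3 st.py
```

```text
t 11.2 pos [498.28  -6.33  86.42] s,n mm -14.87 -2.25 tipz 26.12 F s,n,z -3.83 -0.62 6.17 T [0.14 0.98 0.02] dq 0.023 tilt [0.0007, 0.0015, -0.0004] w 20.05
```

>>> play_rows(rows=[[[0.002,0,-0.001],[0,0,0],-1],[[0.004,0,-0.001],[0,0,0],-1],[[0.006,0,-0.001],[0,0,0],-1]])

```text
clock: 11.5
position: [0.5026, -0.0068, 0.0871]
ee_rot: [3.137, -0.171, 0.001]
force: [1.1, -0.4, -0.9]
width: 0.219
```

```bash
python3 st.py
```

```text
t 11.5 pos [502.58  -6.76  87.11] s,n mm -10.55 -2.21 tipz 26.81 F s,n,z 1.15 -0.27 -0.86 T [-0.02 -0.19  0.02] dq 0.036 tilt [0.0002, -0.0009, -0.0005] w 20.16
```

>>> play_rows(rows=[[[0.002,0,0],[0,0,0],-1],[[0.004,0,0],[0,0,0],-1],[[0.006,0,0],[0,0,0],-1]])

```text
clock: 11.8
position: [0.5054, -0.0071, 0.087]
ee_rot: [3.137, -0.171, 0.0]
force: [-0.6, 0.1, -0.9]
width: 0.219
```

```bash
python3 st.py
```

```text
t 11.8 pos [505.37  -7.11  86.98] s,n mm -7.74 -2.25 tipz 26.68 F s,n,z -0.57 0.08 -0.92 T [-0.02 -0.04  0.02] dq 0.021 tilt [0.0002, -0.0003, -0.0007] w 20.18
```

>>> play_rows(rows=[[[0.001,0,0],[0,0,0],-1],[[0.002,0,0],[0,0,0],-1],[[0.003,0,0],[0,0,0],-1],[[0.003,0,0],[0,0,0],-1]])

```text
clock: 12.2
position: [0.5067, -0.0072, 0.0871]
ee_rot: [3.137, -0.171, 0.0]
force: [1.1, -0.6, -0.9]
width: 0.224
```

```bash
python3 st.py
```

```text
t 12.2 pos [506.74  -7.19  87.09] s,n mm -6.36 -2.19 tipz 26.79 F s,n,z 1.13 -0.52 -0.88 T [-0.04 -0.09  0.01] dq 0.002 tilt [0.0003, -0.0003, -0.0006] w 20.57
```

>>> play_rows(rows=[[[0.001,0,0],[0,0,0],-1],[[0.002,0,0],[0,0,0],-1],[[0.003,0,0],[0,0,0],-1],[[0.003,0,0],[0,0,0],-1]])

```text
clock: 12.6
position: [0.5082, -0.0073, 0.0871]
ee_rot: [3.137, -0.171, 0.0]
force: [0.3, 0.6, -0.6]
width: 0.22
```

```bash
python3 st.py
```

```text
t 12.6 pos [508.19  -7.33  87.1 ] s,n mm -4.9 -2.17 tipz 26.8 F s,n,z 0.21 0.65 -0.62 T [-0.02 -0.05  0.02] dq 0.002 tilt [0.0003, -0.0002, -0.0006] w 20.22
```

>>> play_rows(rows=[[[-0.003,0,0],[0,0,0],-1],[[-0.005,0,0],[0,0,0],-1],[[-0.005,0,0.001],[0,0,0],-1],[[-0.005,0,0.004],[0,0,0],-1],[[-0.005,0,0.006],[0,0,0],-1],[[-0.005,0,0.008],[0,0,0],-1],[[-0.005,0,0.008],[0,0,0],-1]])

```text
clock: 13.3
position: [0.5056, -0.0071, 0.0829]
ee_rot: [3.137, -0.171, -0.0]
force: [-0.2, 0.6, -0.9]
width: 0.219
```

```bash
python3 st.py
```

```text
t 13.3 pos [505.58  -7.11  82.93] s,n mm -7.52 -2.24 tipz 22.63 F s,n,z -0.29 0.53 -0.91 T [-0.03 -0.07  0.  ] dq 0.003 tilt [0.0003, 0.0, -0.0006] w 20.15
```

>>> play_rows(rows=[[[0,0,0.003],[0,0,0],-1],[[0,0,0.006],[0,0,0],-1],[[0,0,0.009],[0,0,0],-1],[[0,0,0.012],[0,0,0],-1],[[0,0,0.015],[0,0,0],-1],[[0,0,0.015],[0,0,0],-1]])

```text
clock: 13.9
position: [0.5055, -0.0071, 0.0754]
ee_rot: [3.137, -0.171, -0.0]
force: [-0.1, 0.0, -2.1]
width: 0.216
```

```bash
python3 st.py
```

```text
t 13.9 pos [505.53  -7.07  75.36] s,n mm -7.57 -2.21 tipz 15.06 F s,n,z -0.14 -0.01 -2.07 T [-0.02 -0.06  0.03] dq 0.006 tilt [0.0003, 0.0001, -0.0005] w 19.87
```

>>> play_rows(rows=[[[0,0,0.0015],[0,0,0],-1],[[0,0,0.003],[0,0,0],-1],[[0,0,0.0045],[0,0,0],-1],[[0,0,0.006],[0,0,0],-1],[[0,0,0.007],[0,0,0],-1],[[0,0,0.008],[0,0,0],-1],[[0,0,0.008],[0,0,0],-1]])

```text
clock: 14.6
position: [0.5056, -0.0071, 0.0715]
ee_rot: [3.137, -0.171, 0.0]
force: [0.5, 0.1, -0.9]
width: 0.221
```

```bash
python3 st.py
```

```text
t 14.6 pos [505.62  -7.12  71.54] s,n mm -7.48 -2.24 tipz 11.24 F s,n,z 0.45 0.11 -0.93 T [-0.04 -0.04 -0.04] dq 0.002 tilt [0.0003, -0.0001, -0.0006] w 20.29
```

>>> play_rows(rows=[[[0,0,0.0006],[0,0,0],-1],[[0,0,0.0012],[0,0,0],-1],[[0,0,0.0018],[0,0,0],-1],[[0,0,0.0024],[0,0,0],-1],[[0,0,0.0024],[0,0,0],-1]])

```text
clock: 15.1
position: [0.5056, -0.0071, 0.0704]
ee_rot: [3.137, -0.171, 0.0]
force: [1.0, 0.0, -1.0]
width: 0.221
```

```bash
python3 st.py
```

```text
t 15.1 pos [505.65  -7.1   70.37] s,n mm -7.46 -2.22 tipz 10.07 F s,n,z 1.01 0.12 -1.02 T [-0.03 -0.1   0.02] dq 0.002 tilt [0.0003, -0.0002, -0.0006] w 20.33
```

>>> play_rows(rows=[[[0,0,0.0006],[0,0,0],-1],[[0,0,0.0012],[0,0,0],-1],[[0,0,0.0018],[0,0,0],-1],[[0,0,0.0018],[0,0,0],-1]])

```text
clock: 15.5
position: [0.5057, -0.0071, 0.0701]
ee_rot: [3.136, -0.171, 0.001]
force: [-3.0, -0.0, 8.2]
width: 0.218
```

```bash
python3 st.py
```

```text
t 15.5 pos [505.73  -7.07  70.07] s,n mm -7.38 -2.18 tipz 9.77 F s,n,z -2.99 -0.36 8.22 T [-0.17  0.62 -0.05] dq 0.002 tilt [0.0007, -0.0006, -0.0005] w 20.06
```

```bash
python3 - <<'E'
from h import *
im,d=grab('side'); x0,y0=290,140
cv2.imwrite('pics/s7.png',cv2.resize(im[y0:y0+80,x0:x0+100,::-1],None,fx=7,fy=7,interpolation=cv2.INTER_CUBIC))
E
```

```text
(no output)
```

View pics/s7.png

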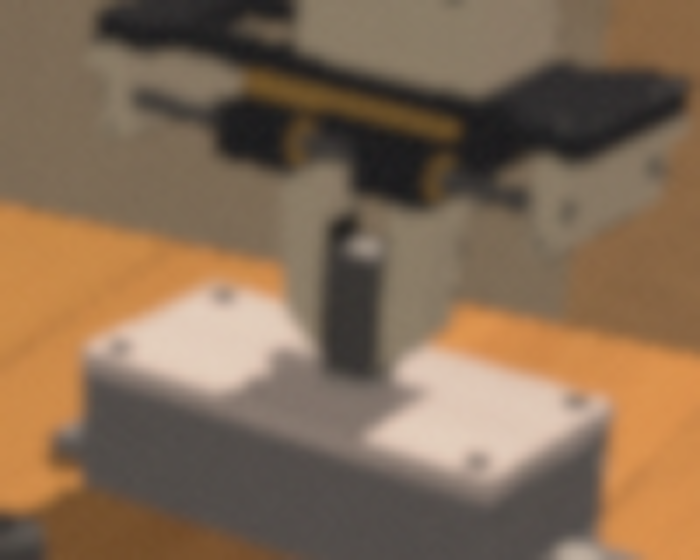

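>>> play_rows(rows=[[[0,0,-0.0008],[0,0,0],-1],[[0,0,-0.0008],[0,0,0],-0.3],[[0,0,-0.0008],[0,0,0],0],[[0,0,-0.0008],[0,0,0],0.1],[[0,0,-0.0008],[0,0,0],0.1],[[0,0,-0.0008],[0,0,0],0.1],[[0,0,-0.0008],[0,0,0],0.1]])

```text
clock: 16.25
position: [0.5057, -0.0071, 0.0699]
ee_rot: [3.137, -0.171, 0.0]
force: [0.2, -0.1, -0.2]
width: 0.546
```

```bash
python3 st.py
```

```text
t 16.25 pos [505.68  -7.05  69.86] s,n mm -7.43 -2.17 tipz 9.56 F s,n,z 0.2 -0.05 -0.22 T [-0.08 -0.1  -0.02] dq 0.001 tilt [0.0003, -0.0002, -0.0005] w 50.23
```

Released; retreat straight up and off to the side for a clear view.

>>> play_rows(rows=[[[0,0,-0.03],[0,0,0],0.1],[[0,0,-0.08],[0,0,0],0.1],[[0,0,-0.15],[0,0,0],0.1],[[0,0,-0.24],[0,0,0],0.1],[[0,0,-0.32],[0,0,0],0.1],[[0,0.1,-0.36],[0,0,0],0.1],[[0,0.2,-0.36],[0,0,0],0.1],[[0,0.3,-0.36],[0,0,0],0.1],[[0,0.4,-0.36],[0,0,0],0.1],[[0,0.4,-0.36],[0,0,0],0.1]])

```text
clock: 17.25
position: [0.4819, -0.2137, 0.2494]
ee_rot: [3.133, -0.186, -0.002]
force: [-0.5, -0.2, -0.6]
width: 0.553
```

```bash
python3 - <<'E'
from h import *
im,d=grab('side'); x0,y0=290,140
P=cloud('side',d)
cv2.imwrite('pics/s8.png',cv2.resize(im[y0:y0+80,x0:x0+100,::-1],None,fx=7,fy=7,interpolation=cv2.INTER_CUBIC))
im,d=grab('top'); cv2.imwrite('pics/t8.png',im[:,:,::-1])
P=cloud('top',d); m=(P[...,2]>.085)&(P[...,2]<.12)&(abs(P[...,0]-.51)<.06)&(abs(P[...,1])<.05)
print(m.sum(),np.median(P[m],0) if m.any() else '')
c=cloud('top',d);m=(c[...,2]>.045)&(c[...,2]<.06)&(abs(P[...,0]-.51)<.05)&(abs(P[...,1])<.03);print(np.median(c[m],0))
E
```

```text
110 [ 0.50675544 -0.00314915  0.09997879]
[0.50686631 0.004855   0.05241084]
```

View pics/s8.png

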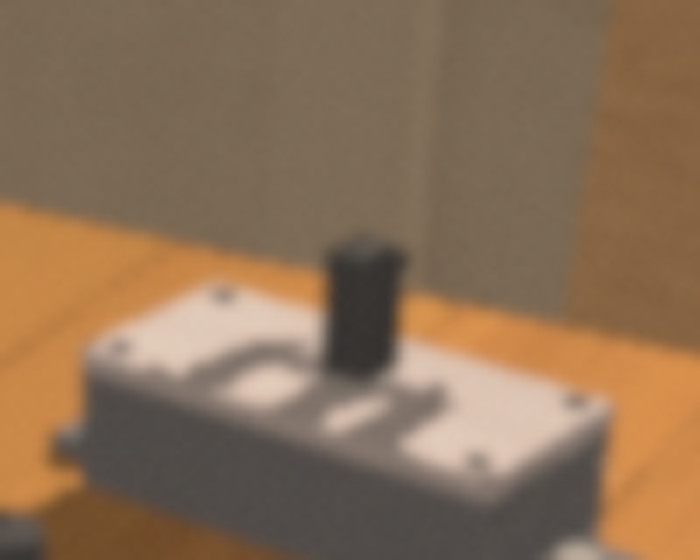

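View pics/t8.png

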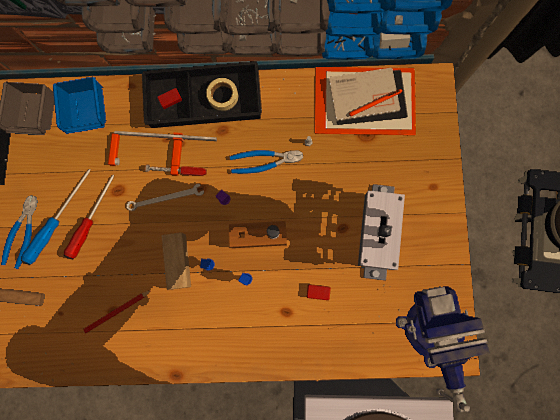

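>>> play_rows(rows=[[[0,0,0],[0,0,0],0.1],[[0,0,0],[0,0,0],0.1],[[0,0,0],[0,0,0],0.1],[[0,0,0],[0,0,0],0.1]])

```text
clock: 17.75
position: [0.4842, -0.2049, 0.2501]
ee_rot: [3.137, -0.168, 0.001]
force: [0.0, -0.9, -0.7]
width: 0.551
```

```bash
python3 -c "
from h import *
s=arm.observe();print(s['position'],abs(s['dq']).max());print(arm.sign_off())"
```

```text
[ 0.48419017 -0.20489926  0.25005869] 0.004722881140947626
the job is handed in; nothing more can be done
None
```

The square-grip pin is fully home in the latch bar's hole and released. I handed the job in at 17.75 s with the gripper well clear.

- **What I did:** I took the pin from the rack and put its tip through the slot. I felt both slot walls to find the centre line, then slid along the bar. The tip dropped in about 7.5 mm from the slot's centre, towards the robot. I lowered the pin in small steps until the collar met the cover.
- **Forces:** I only read the force at the end of each move, so brief peaks in between are not covered. The highest readings were about 6 N down and 4 N sideways before home, and about 8 N down as the collar seated.
- **Last checks:** The pin stands upright with its top at 100.0 mm, which is what it should be with the collar flat on the cover (52 + 4 + 44 mm). The round-grip pin is still in the rack, and the last top picture shows everything else where it was.
- **What disagreed:** The slot position I measured from the top camera was about 2 mm off across the slot, compared with where I felt the walls. The side camera had hinted at this, and I used the felt position. The bar's face felt about 1 mm lower than stated, but the collar met the cover within 0.2 mm of the expected height.

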